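Set the airbrush compressor's regulator to its mark and pull the knob out to lock it

TASK

The little airbrush compressor on the desk is set too low: turn the regulator knob on top of its filter clockwise until the knob's nose stands over the raised tab of the preset ring, then pull the knob straight out, all the way, so that it locks there in the notch nearest the tab. Its lock teeth are only plastic, so never force them: pull lightly, and where the teeth meet tip to tip ease the knob a little to and fro under that light pull until it drops into a notch. Leave the preset ring where it is and the other things on the desk undisturbed.

Things in the scene. Friction and masses are not known exactly. Their poses are not given: they have to be found in the camera images.
- compressor: airbrush compressor (fixed): 135 x 250 mm tray, grey ribbed motor, carry handle up to 165 mm high, lying 40 to 290 mm along its +y. Origin on the desk right under the upright axis of the filter-regulator; z up; the round gauge looks along its -x. Bonnet under the knob 47 mm wide, its top 160 mm above the desk; everything near the knob is lower than the knob
- knob: black plastic regulator knob, axis upright: skirt 47 mm wide, 8 mm high; above it a ribbed round grip 38 mm wide, 26.5 mm high, to be held from above. Origin on the axis under the skirt, 168 mm above the desk when in; x points to the nose. It turns both ways with about 0.1 N m of friction, slides out (upward) against about 3 N of friction, and stays where it is left
- knob_top (a point): centre of the knob's flat top, on its axis: 202.5 mm above the desk with the knob in, 209.5 mm with it fully out; a white line on the top runs from near the centre towards the nose
- knob_nose (a point): tip of the nose that sticks out of the skirt's side, 29 mm from the axis, 4 mm above the underside of the skirt; the setting is read here
- mark (a point): the raised tab (12 x 7 mm, out to 37 mm from the axis, with a dark line) on the preset ring, this point at 29 mm from the axis, 166 mm above the desk, the ring being a flat aluminium ring 54 mm wide just under the knob's skirt, stiff to turn. The knob starts 0.65 to 1.4 rad anticlockwise of it, seen from above
- neck: steel neck under the knob (fixed, origin as compressor) with a hidden toothed collar. The knob's lock teeth reach it 2 mm out: over a notch (every 20 degrees, free over about 3 degrees, none lined up with the tab) they go in, else they meet tip to tip and stop. In a notch it comes out 7 mm to a firm stop and no longer turns. Over 30 N on teeth or stop, pulling or twisting, breaks them
- jar: cream ceramic jar with a cork stopper, 88 mm wide, 118 mm high, origin under its centre; bystander
- tack_tin: round steel thumbtack tin with a screw-top lid, 66 mm wide, 35 mm high, origin under its centre; bystander
- tumbler: green glass tumbler, 74 mm wide, 105 mm high, origin under its centre; bystander
- clip_board: white plastic clip board with a steel spring clip, 230 x 165 mm, lying flat, origin under its centre; bystander

How it is judged:
On the way, in this order (a step that is already met when the one before it is completed fails the run):
1. the knob, still in, is turned so that its nose stands over the tab (within 7.5 mm) (horizontal distance between knob_nose and mark below 0.0075 m and height (world z) of knob_top below 0.204 m), for 0.2 s.
2. the knob is pulled fully out into a notch, its nose still over the tab (horizontal distance between knob_nose and mark below 0.0075 m and height (world z) of knob_top above 0.208 m), for 0.2 s.
At the end, for the whole second after the job is handed in: the knob stands fully out (its top at least 208 mm above the desk: 5.5 of its 7 mm), locked in a notch with the tip of its nose within 7.5 mm (about 15 degrees) of the tab, seen from above; it is released and at rest, and the preset ring is within 4 mm of where it was (all of step 2 and angular speed of knob below 0.05 rad/s and linear speed of knob below 0.01 m/s and distance of mark from where it was at the start of the episode below 0.004 m); the robot touches nothing.
It fails at once if more than 30 N on the knob's lock teeth or its stop (contact force between knob and neck above 30 N).
It fails at once if the preset ring is turned (its tab more than 4 mm) (distance of mark from where it was at the start of the episode above 0.004 m).
It fails at once if a bystander is shoved more than 20 mm or tipped (distance of any of jar, tack_tin, tumbler, clip_board from where it was at the start of the episode above 0.02 m or angle between any of jar, tumbler's own z axis and vertical above 0.3 rad).
It also fails if it takes over 53 s, if anything falls off the work surface, if the arm or the gripper's body presses on something with over 40 N, if the wrist force passes 120 N, or if a joint passes its speed limit or range.

ROBOT

A 6-joint arm with a two-finger parallel gripper is mounted at the origin on the work surface. World frame = base frame: x ahead of the robot, y to its left, z up, the work surface at z = 0. Lengths are in m, angles in rad, forces in N, time in s.
With the tool pointing down it reaches from about 0.35 to 0.8 m from the base axis. Payload 7.3 kg.
Tool frame: the origin (TCP) lies between the finger pads; the fingertips stand 25 mm ahead of it and the grasp point (between the pads) lies 6 mm ahead of it (r.tip_extent is the distance from the TCP to the fingertips, in m); z points along the fingers, y is the line along which they close (so a half turn about z gives the same grasp; the last joint's range is limited). The gripper opens to 85 mm and grips with 20 to 120 N. Pads are 22 mm wide; open, the fingers measure 114 mm over their backs; the gripper's body (76 mm by 85 mm) begins 54 mm behind the grasp point. The pads swing forward as they close: fully open they stand 13 mm farther back than shut.
Start: joints at [-1.408, 0.342, 1.524, -0, 1.275, -0.146], TCP at [0.16, -0.5, 0.256] pointing down, gripper open.
Joint ranges: [-2.53, 2.53], [-0.77, 2.02], [0.04, 2.7], [-1, 4.14], [0.28, 2.66], [-3.11, 3.11]. Speed limits (rad/s): [2.57, 2.57, 3.14, 3.14, 3.14, 3.14].

INTERFACE

Orientations are given as a unit quaternion [x, y, z, w].
In Python, from workcell import r, command_gripper, optics gives the robot as it stands. The module is installed in compiled form; this text tells all that it offers. Calls block until the motion is done:
- r.reach(position, orientation): joint-space move of the TCP to a pose.
- r.move_straight(position, orientation=None, speed=0.15, max_force=None): straight line of the TCP; orientation=None keeps the orientation; speed is the mean speed in m/s. With max_force (N) it stops when the force on the tool has changed by that much, and returns True; else False.
- r.movej(angles): joint-space move.
- command_gripper(opening, force=None): finger opening in m; force is the grip in N (None keeps the last); returns when the fingers have stopped.
- r.hold(seconds).
- r.solve_ik(position, orientation): joint angles nearest the present ones, or None.
- r.read_state(): the state.
- optics.get_image(name): name is "scene" or "top" or "wrist"; returns (picture, depth): 400x640x3 uint8, red, green, blue; 400x640 float32, m along the optical axis (not along the pixel's ray), 0 where there is no reading.
- optics.camera_model(name): a dict with "K" (3x3 intrinsics, pixels), "R" (3x3) and "t" (3): a world point X has camera coordinates R X + t; the wrist camera has in their place "tool_from_camera" (4x4, takes a point from camera to tool coordinates, whose origin is the TCP and whose axes are the flange's). Camera axes: x right, y down, z forward; pixel columns grow to the right and rows downward; lengths in m; the calibration is good to about 2 mm. The wrist camera is an equidistant fisheye: a pixel r from the principal point sees the ray r / f radians off the axis. A picture is of the moment at which its call begins: read the wrist's pose just before it. camera_model takes no time and is no camera call.
A pose or a line that the arm cannot do raises r.PlanningError and nothing moves.
- r.finish_job(): hands the job in; it is judged then, once.
The state is a dict: "time_s": time; "joint_positions": joint angles; "dq": joint speeds; "tau": joint torques, N m; "eef_pos": TCP position; "eef_rot": TCP orientation; "contact_force": force on the tool from outside, world axes, zero at the start; "torque": the same for the moment, N m; "grip_width": finger opening in m; "grip_force": force on a finger pad.
Only numpy, scipy, OpenCV 4.12 (cv2) and the standard library are available. Lean on these libraries where they do the work, as an engineer would, in place of code of your own. Each camera call takes 0.05 s, during which the arm holds its last target. There are 200 camera calls.

## Working session

There is one attempt and no reset: what is moved stays moved. The work goes in short steps, each a Python script; the robot and the scene stay as the last script left them, time stands still between calls to the robot, and variables do not carry over. Pictures are saved under pics/ and viewed, at most 10 in all, crops included, and the job is handed in when it is done.

```bash
mkdir -p pics
python3 - <<'E'
from workcell import r, command_gripper, optics
import cv2, numpy as np
np.set_printoptions(precision=4,suppress=True)
for n in ("scene","top"):
    im,d=optics.get_image(n); cv2.imwrite(f"pics/{n}0.png",im[:,:,::-1]); np.savez(f"pics/{n}0.npz",im=im,d=d)
    c=optics.camera_model(n); print(n,c["K"],c["R"],c["t"], -c["R"].T@c["t"])
print(optics.camera_model("wrist"))
print(r.read_state(), r.tip_extent)
E
```

```text
scene [[375.8757   0.     314.8935]
 [  0.     375.8757 200.2213]
 [  0.       0.       1.    ]] [[-0.581   0.8137 -0.017 ]
 [ 0.6082  0.4202 -0.6734]
 [-0.5408 -0.4016 -0.7391]] [ 0.3866 -0.2477  1.2453] [1.0488 0.2897 0.76  ]
top [[463.6724   0.     314.7342]
 [  0.     463.6724 191.2193]
 [  0.       0.       1.    ]] [[-0.0165 -0.9998 -0.0121]
 [-0.9973  0.0173 -0.0711]
 [ 0.0713  0.0109 -0.9974]] [-0.0465  0.5877  1.1158] [ 0.5059 -0.0688  1.1541]
{'K': array([[309.7069,   0.    , 319.1845],
       [  0.    , 309.7069, 194.5931],
       [  0.    ,   0.    ,   1.    ]]), 'tool_from_camera': array([[ 0.0002, -0.9621, -0.2727,  0.0682],
       [ 1.    ,  0.0005, -0.0011,  0.0001],
       [ 0.0012, -0.2727,  0.9621, -0.1167],
       [ 0.    ,  0.    ,  0.    ,  1.    ]])}
{'time_s': 0.1, 'joint_positions': array([-1.408 ,  0.3427,  1.5249,  0.    ,  1.2754, -0.146 ]), 'dq': array([ 0.0004, -0.0025, -0.0048, -0.0005, -0.0001, -0.0005]), 'tau': array([  0.002 , -43.4447, -24.6491,  -0.0002,   0.0047,   0.    ]), 'eef_pos': array([ 0.1595, -0.4999,  0.2557]), 'eef_rot': array([ 0.9881,  0.1538,  0.    , -0.0007]), 'contact_force': array([-0.7375, -0.2856,  0.2752]), 'torque': array([ 0.0033,  0.0366, -0.0134]), 'grip_force': 0.0, 'grip_width': 0.08548136429716888} 0.025
```

View pics/top0.png

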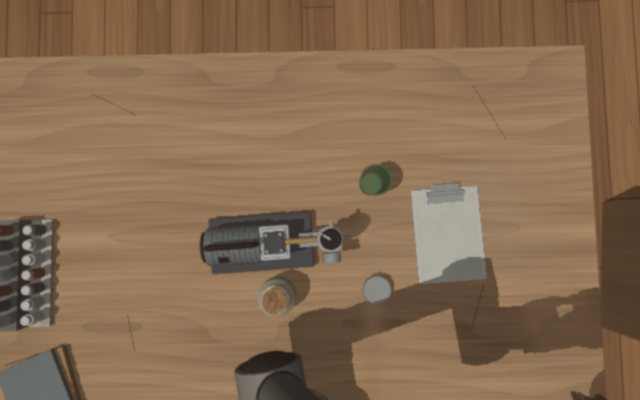

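View pics/scene0.png

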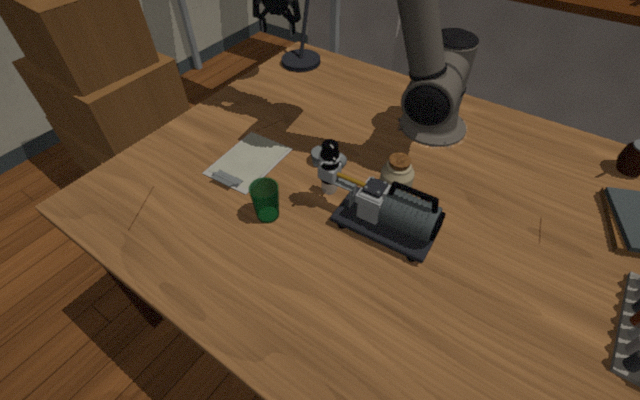

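```bash
cat > h.py <<'E'
from workcell import r, command_gripper, optics
import cv2, numpy as np
from scipy.spatial.transform import Rotation as Ro
np.set_printoptions(precision=4,suppress=True)
def quat(a): return [np.cos(a/2),np.sin(a/2),0,0]     # tool down, tool x at angle a
def ray(n,u,v,z):                                       # fixed camera, onto plane z
    c=optics.camera_model(n); d=c["R"].T@np.linalg.inv(c["K"])@[u,v,1.]; o=-c["R"].T@c["t"]
    return o+d*(z-o[2])/d[2]
def wray(st,u,v,z):                                     # wrist fisheye, onto plane z
    c=optics.camera_model("wrist"); K=c["K"]; T=c["tool_from_camera"]
    x,y=(u-K[0,2])/K[0,0],(v-K[1,2])/K[1,1]; th=np.hypot(x,y); s=np.sin(th)/max(th,1e-9)
    W=Ro.from_quat(st["eef_rot"]).as_matrix(); d=W@T[:3,:3]@[x*s,y*s,np.cos(th)]; o=W@T[:3,3]+st["eef_pos"]
    return o+d*(z-o[2])/d[2]
def wpix(st,X):
    c=optics.camera_model("wrist"); K=c["K"]; T=c["tool_from_camera"]
    W=Ro.from_quat(st["eef_rot"]).as_matrix(); p=T[:3,:3].T@(W.T@(np.asarray(X)-st["eef_pos"])-T[:3,3])
    th=np.arctan2(np.hypot(p[0],p[1]),p[2]); q=p[:2]/np.hypot(p[0],p[1])*th
    return K[0,0]*q+K[:2,2]
E
python3 - <<'E'
from h import *
k=ray("top",330,238,0.2025); print(k)
a=np.arctan2(k[1],k[0])+0.4+np.pi/2
r.reach([k[0],k[1],0.33],quat(a))
r.hold(0.3)
st=r.read_state(); im,d=optics.get_image("wrist")
np.savez("pics/w1.npz",im=im,d=d,p=st["eef_pos"],q=st["eef_rot"])
print(st["eef_pos"],st["joint_positions"],st["time_s"],st["contact_force"],wpix(st,[k[0],k[1],.2025]))
u,v=wpix(st,[k[0],k[1],.2025]).astype(int)
cv2.imwrite("pics/w1.png",cv2.resize(im[max(v-90,0):v+90,u-120:u+120,::-1],None,fx=3.3,fy=3.3,interpolation=cv2.INTER_CUBIC)); print(u-120,max(v-90,0))
E
```

```text
[ 0.4776 -0.088   0.2025]
[ 0.4775 -0.0884  0.3299] [-0.3411  0.2193  1.4902 -0.      1.4322 -0.5579] 2.3 [ 0.424   0.0195 -0.186 ] [320.449  194.1607]
200 104
```

View pics/w1.png

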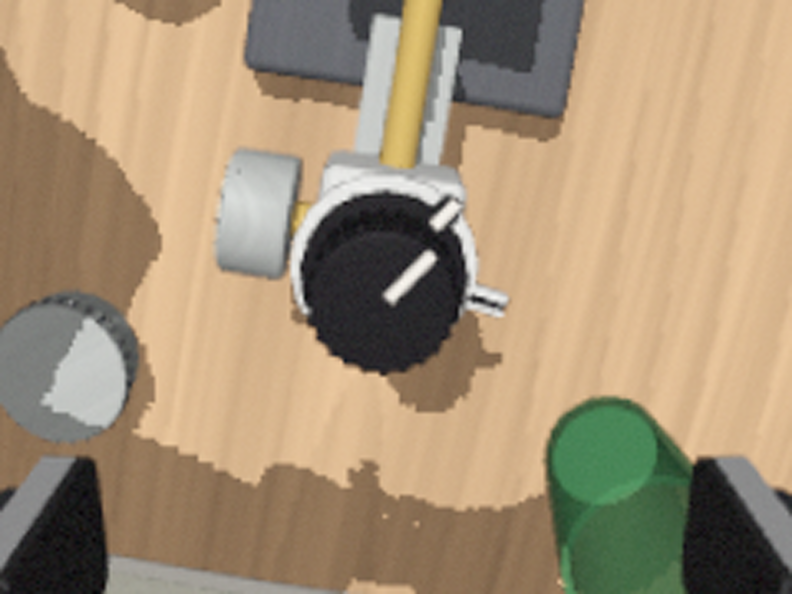

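The wrist view shows the knob top at crop (384,300), i.e. image about (316,195). The nose tip is near crop (460,203) and the tab with its dark line is near crop (488,300).

Run:
```python
from h import *
f=np.load("pics/w1.npz"); st=dict(eef_pos=f["p"],eef_rot=f["q"]); im,d=f["im"],f["d"]
# 3D points from depth (along axis)
K=optics.camera_model("wrist")["K"];T=optics.camera_model("wrist")["tool_from_camera"]
vv,uu=np.mgrid[:400,:640]; x=(uu-K[0,2])/K[0,0]; y=(vv-K[1,2])/K[0,0]; th=np.hypot(x,y)+1e-9; t=np.tan(th)/th
P=np.stack([x*t*d,y*t*d,d],-1); W=Ro.from_quat(st["eef_rot"]).as_matrix()
P=(P@T[:3,:3].T+T[:3,3])@W.T+st["eef_pos"]
m=((abs(P[...,2]-.2025)<.005)&(np.hypot(uu-316,vv-195)<40)).astype(np.uint8)
print("z top",np.median(P[...,2][m>0]),m.sum())
c=max(cv2.findContours(m,0,1)[0],key=cv2.contourArea); (u,v),ax,an=cv2.fitEllipse(cv2.convexHull(c)); print(u,v,ax)
k=wray(st,u,v,.2025); print("knob",k, "depth centroid",P[m>0].mean(0))
crop=lambda a,b:(a/3.3+200,b/3.3+104)
pts=np.array([wray(st,q[0][0],q[0][1],.2025)[:2] for q in cv2.convexHull(c)]); (cc,rad)=cv2.minEnclosingCircle(pts.astype(np.float32)); print("circ",cc,rad)
for n,(p,z) in dict(line_in=((390,298),.2025),line_out=((432,255),.2025),nose_in=((437,224),.176),nose=((460,202),.176),nose172=((460,202),.172),tabin=((472,297),.167),tabout=((505,304),.167)).items():
    X=wray(st,*crop(*p),z); e=X-k; print(n,X,"r",np.hypot(*e[:2]),"ang",np.arctan2(e[1],e[0]))
X=wray(st,*crop(432,255),.2025)-wray(st,*crop(390,298),.2025); print("line dir",np.arctan2(X[1],X[0]))
```

```text
z top 0.2014514005546439 1627
315.47711181640625 194.107666015625 (46.10126876831055, 47.12626266479492)
knob [ 0.4736 -0.0888  0.2025] depth centroid [ 0.4736 -0.0894  0.2013]
circ (0.47356003522872925, -0.0891944095492363) 0.019920185208320618
line_in [ 0.4758 -0.0885  0.2025] r 0.0022203700614391174 ang 0.1422644577847652
line_out [ 0.4835 -0.0756  0.2025] r 0.016543458468967834 ang 0.9282977435695806
nose_in [ 0.4852 -0.0728  0.176 ] r 0.019825906539256116 ang 0.9428040250034813
nose [ 0.4899 -0.0655  0.176 ] r 0.028451761986031717 ang 0.9590531499755627
nose172 [ 0.4903 -0.0662  0.172 ] r 0.028163954885582782 ang 0.933691146685841
tabin [ 0.5005 -0.093   0.167 ] r 0.027261242264699666 ang -0.1522482536704203
tabout [ 0.5103 -0.0929  0.167 ] r 0.036918842964729304 ang -0.11158074818722787
line dir 1.032829970282723
```

Run:
```python
from h import *
k=np.array([.4739,-.089])
a=np.arctan2(k[1],k[0])+0.55+np.pi/2
st=r.read_state(); print(st["contact_force"])
r.reach([k[0],k[1],0.26],quat(a)); command_gripper(0.07,25)
print(r.move_straight([k[0],k[1],.204],speed=.05,max_force=5))
command_gripper(0.03,25); r.hold(.3)
st=r.read_state(); 
for n in ("eef_pos","joint_positions","contact_force","torque","grip_width","grip_force","time_s"): print(n,st[n])
```

```text
[-0.3603 -0.706   0.0054]
False
eef_pos [ 0.4741 -0.089   0.2043]
joint_positions [-0.3447  0.3159  1.7181  0.0002  1.1068 -0.7091]
contact_force [0.3432 0.4832 4.0798]
torque [ 0.167  -0.0552 -0.0172]
grip_width 0.037207266584373185
grip_force 25.452796518802643
time_s 4.9917
```

Run:
```python
from h import *
q=r.read_state()["joint_positions"].copy()
for i in range(6):
    q[5]+=1.08/6; r.movej(q); s=r.read_state(); print(s["joint_positions"][5],s["contact_force"],s["torque"],s["eef_pos"],s["time_s"])
r.hold(.3)
st=r.read_state(); im,d=optics.get_image("wrist"); print(st["contact_force"],st["torque"])
np.savez("pics/w2.npz",im=im,d=d,p=st["eef_pos"],q=st["eef_rot"])
k=[.4738,-.089]
u,v=wpix(st,[*k,.2]).astype(int)
cv2.imwrite("pics/w2.png",cv2.resize(im[v-90:v+90,u-120:u+120,::-1],None,fx=3.3,fy=3.3,interpolation=cv2.INTER_CUBIC)); print(u-120,v-90)
```

```text
-0.5328876712527736 [0.8268 1.2003 2.9665] [ 0.2245 -0.2918 -0.0919] [ 0.4744 -0.0889  0.2044] 5.2833
-0.35531623032232024 [4.1556 1.7358 1.4797] [ 0.3234 -0.6292 -0.0845] [ 0.4746 -0.0889  0.2044] 5.575
-0.17412583418114125 [4.5427 1.7081 0.5225] [ 0.3451 -0.8517 -0.0915] [ 0.4748 -0.0889  0.2044] 5.8667
0.00585674166045915 [6.2526 1.0199 0.2718] [ 0.2861 -0.9595 -0.1005] [ 0.475  -0.089   0.2044] 6.1583
0.18585870733955934 [ 6.3968  2.4545 -0.5359] [ 0.2859 -1.1375 -0.1066] [ 0.4753 -0.0891  0.2044] 6.45
0.3658810134729967 [ 6.8799  1.0722 -2.2916] [ 0.2321 -1.2314 -0.0779] [ 0.4755 -0.0893  0.2044] 6.7417
[ 7.3519  1.4365 -1.7405] [ 0.184  -1.2589 -0.0556]
196 179
```

View pics/w2.png

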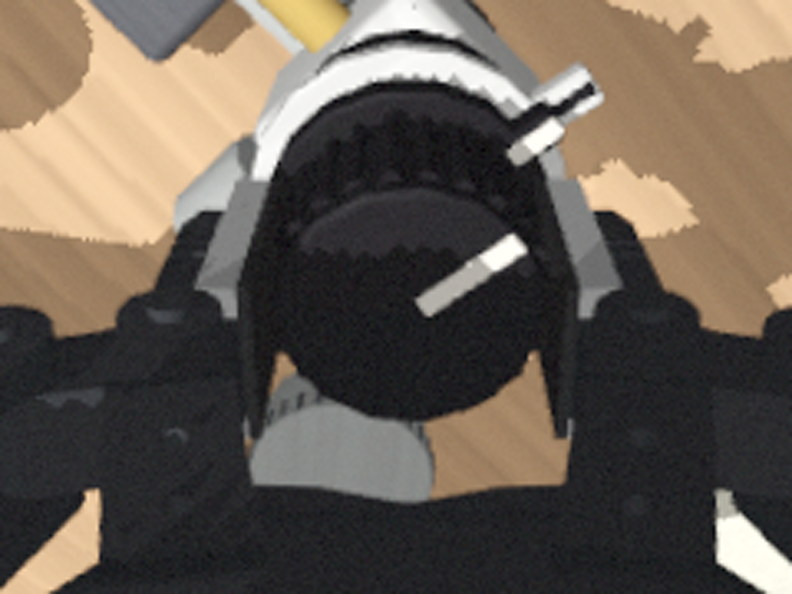

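The nose (crop 540,140) stands just about at the tab's dark line (crop 570,105). I'll compute the angles, then relieve the lateral load.

Run:
```python
from h import *
f=np.load("pics/w2.npz"); s=dict(eef_pos=f["p"],eef_rot=f["q"]); crop=lambda a,b:(a/3.3+196,b/3.3+179)
k=np.array([.4752,-.089,0])
for n,(p,z) in dict(nose_in=((516,158),.176),nose=((560,125),.176),tab=((555,112),.168),tabout=((597,83),.168),l1=((425,308),.2025),l2=((518,243),.2025)).items():
    X=wray(s,*crop(*p),z); e=X-k; print(n,X,"r",np.hypot(*e[:2]),"ang",np.arctan2(e[1],e[0]))
st=r.read_state(); p=st["eef_pos"]
for i in range(3):
    p=r.read_state()["eef_pos"]; f=r.read_state()["contact_force"]
    if np.hypot(*f[:2])<2: break
    r.move_straight(p+[.0007*np.sign(f[0]),0,0],speed=.01); r.hold(.2)
    s=r.read_state(); print(s["eef_pos"],s["contact_force"],s["torque"],s["time_s"])
```

```text
nose_in [ 0.4946 -0.0921  0.176 ] r 0.019679586339338202 ang -0.15879546980364972
nose [ 0.5031 -0.0923  0.176 ] r 0.028094561462025342 ang -0.11952322372429947
tab [ 0.503  -0.0931  0.168 ] r 0.028056302646331778 ang -0.14702665145308094
tabout [ 0.5111 -0.0937  0.168 ] r 0.036205322388730234 ang -0.1312469631240536
l1 [ 0.4765 -0.0911  0.2025] r 0.0024732008512995765 ang -0.9944151655114805
l2 [ 0.4919 -0.0916  0.2025] r 0.016911540982271458 ang -0.15419748913644804
[ 0.4758 -0.0892  0.2043] [-0.5471  1.547   2.3774] [0.14   0.1577 0.0566] 7.65
```

```bash
cat >> h.py <<'E'
def up(zmax,fstop=-9,step=.0004):
    """raise in small steps until the pull reaches fstop or z>=zmax"""
    p=r.read_state()["eef_pos"].copy(); z=p[2]
    while True:
        s=r.read_state(); f=s["contact_force"][2]
        if f<fstop or s["eef_pos"][2]>=zmax: return s
        z=s["eef_pos"][2]+step; r.move_straight([p[0],p[1],z],speed=.01); r.hold(.08)
E
python3 - <<'E'
from h import *
for zm in (.205,.2057,.2065,.2075):
    s=up(zm); print(s["eef_pos"],s["contact_force"],s["torque"],s["joint_positions"][5],s["grip_force"],s["time_s"])
    if s["contact_force"][2]<-9: break
E
```

```text
[ 0.4757 -0.0892  0.205 ] [ 0.0633 -0.108  -2.3705] [ 0.0254 -0.2107  0.1133] 0.3715771760807086 25.36411464214325 8.65
[ 0.4757 -0.0892  0.2059] [ 1.0861 -0.2765 -1.4117] [ 0.0262 -0.137   0.0499] 0.3715696218197867 25.419580936431885 9.3167
[ 0.4757 -0.0892  0.2066] [ 1.8463  0.1295 -5.1192] [-0.0408 -0.3422  0.0282] 0.3715955112655188 25.81255316734314 9.9833
[ 0.4757 -0.0892  0.2069] [  4.5664  -0.2354 -10.4417] [-0.0895 -0.5741  0.0502] 0.37150040453614674 26.174852550029755 10.65
```

Run:
```python
from h import *
q=r.read_state()["joint_positions"].copy(); q0=q[5]; d=.018; done=False
off=0
for tgt in (.09,-.09,.2,-.2):
    while abs(tgt-off)>d/2 and not done:
        off+=d*np.sign(tgt-off); q[5]=q0+off; r.movej(q)
        s=r.read_state(); f=s["contact_force"]; print(round(off,3),s["eef_pos"][2].round(5),f,s["torque"][2].round(3),round(s["time_s"],2))
        if f[2]>-6: 
            s=up(.2078,-9); print("try",s["eef_pos"],s["contact_force"],s["time_s"])
            done=s["eef_pos"][2]>.2077
            q=s["joint_positions"].copy(); q[5]=q0+off
    if done: break
print(done,off)
```

```text
0.018 0.20692 [ 4.0008 -0.2136 -9.474 ] 0.045 10.9
0.036 0.20694 [ 3.3356 -1.4826 -8.6558] 0.0 11.15
0.054 0.20694 [  3.4426  -0.8064 -10.9303] 0.062 11.4
0.072 0.20693 [  4.0969  -1.5864 -10.0661] -0.007 11.65
0.09 0.20698 [  4.4563  -0.9585 -11.0475] 0.11 11.9
0.072 0.20695 [  4.8767  -1.7821 -11.2694] -0.08 12.15
0.054 0.20695 [  5.7648  -1.519  -10.9622] -0.038 12.4
0.036 0.20695 [  4.8427  -1.1234 -10.9652] -0.052 12.65
0.018 0.20695 [  4.3858  -1.0357 -11.3349] -0.042 12.9
-0.0 0.20697 [  3.9091  -2.1091 -10.4254] 0.008 13.15
-0.018 0.20703 [ 3.7308 -1.0762 -9.3324] -0.053 13.4
-0.036 0.20711 [ 3.2583 -0.3846 -7.9683] -0.047 13.65
-0.054 0.20735 [ 2.4432 -0.8514 -3.62  ] 0.004 13.9
try [ 0.4757 -0.0892  0.2081] [ 0.3832 -0.1419 -1.087 ] 14.2333
True -0.054000000000000006
```

Run:
```python
from h import *
for zm in (.2092,.2102,.2110,.2120):
    s=up(zm,-11,.0005); print(s["eef_pos"],s["contact_force"],s["torque"],s["time_s"])
    if s["contact_force"][2]<-11: break
```

```text
[ 0.4756 -0.0891  0.2093] [ 3.3813 -0.3866 -6.7668] [-0.1276 -0.4589  0.0921] 15.2333
[ 0.4756 -0.0891  0.2103] [ 1.654  -0.9077 -7.5744] [-0.1689 -0.4862  0.1666] 15.9
[ 0.4756 -0.0891  0.2113] [ 3.601  -1.896  -9.0626] [-0.1818 -0.5629  0.1521] 16.5667
[ 0.4756 -0.0892  0.2115] [  5.4355  -1.7038 -12.8558] [-0.2424 -0.8284  0.1968] 16.9
```

Run:
```python
from h import *
p=r.read_state()["eef_pos"].copy()
r.move_straight(p-[0,0,.0002],speed=.01); r.hold(.2); s=r.read_state(); print(s["eef_pos"],s["contact_force"])
command_gripper(0.075); r.hold(.1)
p=r.read_state()["eef_pos"].copy(); r.move_straight([p[0],p[1],.335],speed=.1); r.hold(.3)
st=r.read_state(); im,d=optics.get_image("wrist"); print(st["contact_force"],st["time_s"])
np.savez("pics/w3.npz",im=im,d=d,p=st["eef_pos"],q=st["eef_rot"])
K=optics.camera_model("wrist")["K"];T=optics.camera_model("wrist")["tool_from_camera"]
vv,uu=np.mgrid[:400,:640]; x=(uu-K[0,2])/K[0,0]; y=(vv-K[1,2])/K[0,0]; th=np.hypot(x,y)+1e-9; t=np.tan(th)/th
P=np.stack([x*t*d,y*t*d,d],-1); W=Ro.from_quat(st["eef_rot"]).as_matrix(); P=(P@T[:3,:3].T+T[:3,3])@W.T+st["eef_pos"]
u,v=wpix(st,[.4752,-.089,.2095]); print("top z",np.median(P[...,2][np.hypot(uu-u,vv-v)<12]),"(0.2015 when in)")
u,v=int(u),int(v); cv2.imwrite("pics/w3.png",cv2.resize(im[v-90:v+90,u-120:u+120,::-1],None,fx=3.3,fy=3.3,interpolation=cv2.INTER_CUBIC)); print(u-120,v-90)
```

```text
[ 0.4756 -0.0891  0.2115] [ 2.7191 -0.7031 -7.3618]
[-0.3127 -0.0427 -0.1977] 19.5917
top z 0.2085312361982558 (0.2015 when in)
199 104
```

View pics/w3.png

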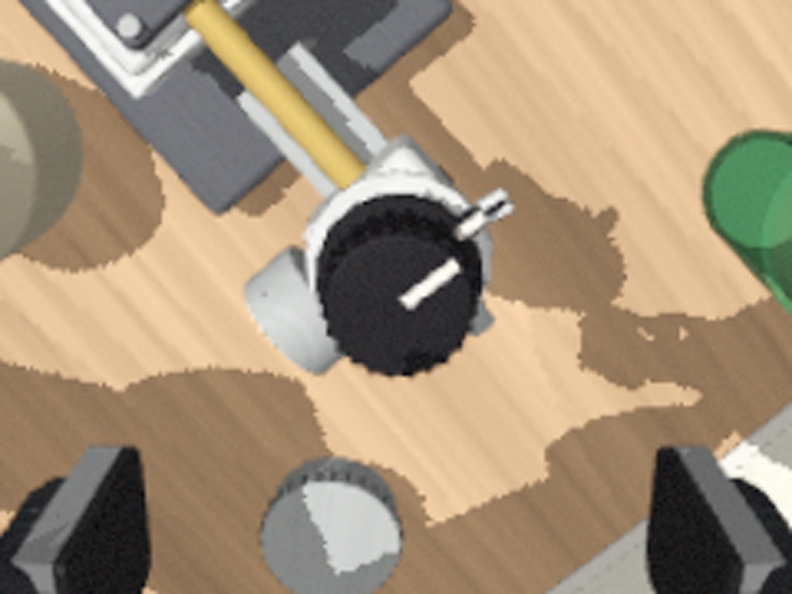

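The picture shows the nose (crop 480,218) right over the tab (crop 500,205). By depth the knob top has risen 7 mm, the gripper is clear and nothing else has moved.

```bash
python3 -c "
from h import *
print(r.finish_job())"
```

```text
the job is handed in; nothing more can be done
None
```

The job is handed in: the knob was turned to the tab and pulled out about 7 mm to its stop in the notch at the tab, with a measured pull of at most about 13 N, then released; the last picture shows the preset ring's tab where it was, and nothing else was touched.

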